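Close up a row of spacers in the sanding jig and cam it tight

TASK

Get the five pine spacer blocks ready for sanding: with the fingertips push the last one so that the whole row slides along the jig's track as one closed train, until the first block is fully home against the end stop and no gaps are left. Then push the cam lever's handle round, all the way over to its pin beside the track, so that the cam locks the last block against the fence. Only push: pick nothing up, do not turn the cam before the row is home, do not let the row come apart, and leave the sander, glue bottle and sanding block alone.

Things in the scene. Friction and masses are not known exactly. Their poses are not given: they have to be found in the camera images.
- jig: Wooden jig fixed to the bench: base with grey board top, 30 mm high, 374 x 117 mm, with a 78 mm wide track between a fence (far from the robot, inner face x = +39 mm) and a low front rail (inner face x = -39 mm, 13 mm wide), open at one end (base ends at y = -190 mm). Origin: on the bench top under the middle of the track, 160 mm from the end stop's face. x across to the fence, y along the track to the end stop, z up.
- stop_face (a point): Foot of the end stop's face in the middle of the track, on the track's floor, 30 mm above the bench; axes as the jig's. Stop (dark wood) and fence stand 28 mm above the floor, the front rail 12 mm.
- cam (a joint): Angle (rad) of the cam lever, a dark wood disc (48 mm) with a handle, turning flat on an ear at the jig's robot side. 0 = open, handle square to the track, towards the robot; grows anticlockwise from above, towards the jig's open end, to 1.7 = fully over, along the front rail, against a steel pin. Its disc meets the block before it at 0.4 to 0.8, presses hardest at 1.5, then stays over (sprung pivot, about 16 N). Push: 1 N free, up to 10 N pressing.
- cam_pivot (a point): Axis of the cam lever, half-way up its thickness (53 mm above the bench; the lever's underside is at 44 mm, its top at 62 mm, the bolt head's top at 68 mm). It lies in the jig at x = -67 mm, y = -29 mm, opposite the middle of the place where the last block of the row ends up.
- cam_grip (a point): Point on the middle line of the cam's handle, 80 mm from the pivot, half-way up. The handle is 19 mm wide and ends 104 mm from the pivot.
- spacer0: Pine spacer block with a 14 mm bolt hole down the middle, the first of the row, nearest the end stop. 42 mm along the track, 76 mm across it, 40 mm high (its top is 70 mm above the bench), about 75 g. Origin: centre of its underside; axes as the jig's. It slides on the track's floor with 2 mm of side play.
- spacer1: Pine spacer block with a 14 mm bolt hole down the middle, number 2 from the end stop. 42 mm along the track, 76 mm across it, 40 mm high (its top is 70 mm above the bench), about 75 g. Origin: centre of its underside; axes as the jig's. It slides on the track's floor with 2 mm of side play.
- spacer2: Pine spacer block with a 14 mm bolt hole down the middle, number 3 from the end stop. 42 mm along the track, 76 mm across it, 40 mm high (its top is 70 mm above the bench), about 75 g. Origin: centre of its underside; axes as the jig's. It slides on the track's floor with 2 mm of side play.
- spacer3: Pine spacer block with a 14 mm bolt hole down the middle, number 4 from the end stop. 42 mm along the track, 76 mm across it, 40 mm high (its top is 70 mm above the bench), about 75 g. Origin: centre of its underside; axes as the jig's. It slides on the track's floor with 2 mm of side play.
- spacer4: Pine spacer block with a 14 mm bolt hole down the middle, the last of the row, nearest the jig's open end. 42 mm along the track, 76 mm across it, 40 mm high (its top is 70 mm above the bench), about 75 g. Origin: centre of its underside; axes as the jig's. It slides on the track's floor with 2 mm of side play.
- palm_sander: Red palm sander standing on the bench to the left of the jig, 148 x 149 x 140 mm high; origin at the centre of its underside. Leave alone.
- glue_bottle_small: Small glue bottle with a green cone nozzle standing to the right of the jig, 52 mm across, 131 mm high; origin at the centre of its underside. Leave alone.
- sanding_block: Cork sanding block lying to the right of the jig, 110 x 65 x 32 mm; origin at the centre of its underside. Leave alone.
Things that resemble listed ones, but are neither listed nor needed, are in the scene too. What is shaped like the spacer1 but green is not meant.

How it is judged:
By the outcome, as a careful person would: the job done as asked, in the order asked, and still so for the second after the job is handed in, with the robot touching nothing.
It also fails if it takes over 51 s, if anything falls off the work surface, if the arm or the gripper's body presses on something with over 40 N, if the wrist force passes 120 N, or if a joint passes its speed limit or range.

ROBOT

A 6-joint arm with a two-finger parallel gripper is mounted at the origin on a cart in front of the work surface, level with it; the furniture and walls round the work are solid. World frame = base frame: x ahead of the robot, y to its left, z up, the work surface at z = 0. Lengths are in m, angles in rad, forces in N, time in s.
With the tool pointing down it reaches from about 0.375 to 0.9 m from the base axis. Payload 3.1 kg.
Tool frame: the origin (TCP) lies where the fingers leave the gripper's body, on its centre line; the fingertips stand 70 mm ahead of it and the grasp point (between the pads) lies 51 mm ahead of it (robot.tip_reach is the distance from the TCP to the fingertips, in m); z points along the fingers, y is the line along which they close (so a half turn about z gives the same grasp; the last joint's range is limited). The gripper opens to 87 mm and grips with 3 to 60 N. Pads are 19 mm wide; open, the fingers measure 117 mm over their backs; the gripper's body (75 mm by 190 mm) begins 51 mm behind the grasp point.
Start: joints at [1.016, 0.527, 1.433, -0, 1.181, -0.178], TCP at [0.229, 0.581, 0.292] pointing down, gripper open.
Joint ranges: [-3.08, 3.08], [-0.75, 2.2], [0.22, 2.44], [-1.43, 4.57], [0, 2.65], [-2.85, 2.85]. Speed limits (rad/s): [2.79, 2.79, 3.14, 3.14, 3.14, 3.14].

INTERFACE

Orientations are given as a unit quaternion [x, y, z, w].
In Python, from rig import robot gives the robot as it stands.
- The arm moves only by the tool carry_out, never from a script. Its argument "rows" is a list that holds one entry, the list of rows, each a list of 6 numbers: the shift along the tool's x, y, z in mm, then the turn, a rotation vector about the tool's x, y, z in units of 8 degrees (1.0 is 8 degrees). A call has 1 to 20 rows; each row is the pose to reach, as a shift and turn from the pose commanded when the call began, along the tool's axes at that moment; what a row does not reach only later rows make up. A row lasts 1/10 s, in which the tool goes at most 50 mm and 8.59 degrees, less where a joint would pass 70% of its speed; a pose out of reach is approached as far as the arm can. A call with a gripper value outside its range is refused whole. "fingers" is the opening, from 0 (shut) to 1 (fully open), set as the call begins (left out, the last holds). The fingers move at their own pace and stop on an object; "grip_force" is the grip in N (left out, the last holds). Time passes only in rows, so rows that repeat a pose let the fingers close. It gives the time, the measured TCP pose, the force and the opening at its end, in the units of the state.
- robot.get_obs(): the state, without advancing time (a new reading comes with each control period).
- robot.camera(name): name is "scene" or "top"; returns a dict with "color" (400x640x3 uint8, red, green, blue), "depth" (400x640 float32, m along the optical axis (not along the pixel's ray), 0 where there is no reading), "K" (3x3 intrinsics, pixels), "camera_from_world" (4x4, takes a point from world to camera coordinates). Camera axes: x right, y down, z forward; pixel columns grow to the right and rows downward; lengths in m; the calibration is good to about 2 mm. A picture is of the moment at which its call begins.
- robot.hand_in(): hands the job in, once; it reports no verdict.
The state is a dict: "time": time; "q": joint angles; "joint_velocities": joint speeds; "joint_torque": joint torques, N m; "position": TCP position; "tool_rot": TCP orientation; "ft_force": force on the tool from outside, world axes, zero at the start; "moment": the same for the moment, N m; "grip_width": finger opening in m.
Only numpy, scipy, OpenCV 4.12 (cv2) and the standard library are available. Lean on these libraries where they do the work, as an engineer would, in place of code of your own. Each camera call takes 0.05 s, during which the arm holds its last target. There are 200 camera calls.

## Working session

There is one attempt and no reset: what is moved stays moved. The work goes in short steps, Python scripts to look and compute and a tool call to move; the robot and the scene stay as the last step left them, time stands still between calls to the robot, and variables do not carry over. Pictures are saved under pics/ and viewed, on a budget of 10 in all, crops included, one or two more only if the job needs it, and the job is handed in when it is done.

Besides the shell and the picture viewer there is one more tool, called after "Emit:" as a command line: name --argument value ..., lists and objects as JSON in quotes. carry_out: Moves the arm, as the interface text tells. Its arguments: {"type":"object","properties":{"rows":{"type":"array"},"fingers":{"type":"number"},"grip_force":{"type":"number"}},"required":["rows"]}

```bash
mkdir -p pics; ls; python3 - <<'E'
from rig import robot
import cv2,numpy as np
o=robot.get_obs();print(o)
for n in("top","scene"):
    c=robot.camera(n);cv2.imwrite(f"pics/{n}0.png",c["color"][:,:,::-1]);np.savez(f"{n}0.npz",**c)
    print(n,c["K"],c["camera_from_world"])
E
```

```text
pics
{'time': 0.0, 'q': array([ 1.01651199e+00,  5.28451602e-01,  1.43390579e+00, -1.46794990e-05,
        1.18138105e+00, -1.78509988e-01]), 'joint_velocities': array([ 0.00112847, -0.00148256,  0.00030724, -0.00065633, -0.00092472,
        0.00065475]), 'joint_torque': array([-1.07306008e-03, -4.40047145e+01, -1.76589471e+01,  6.32453710e-02,
        5.82765753e-02, -1.64640619e-04]), 'position': array([0.22903979, 0.58089275, 0.29127931]), 'tool_rot': array([ 1.86780821e-01,  9.82401025e-01, -1.00411315e-03, -3.78032629e-04]), 'ft_force': array([-0.21611751,  0.48586653,  0.50593815]), 'moment': array([ 0.06703396, -0.04423044,  0.01490485]), 'grip_width': 0.08683879421560631}
top [[455.98435164   0.         320.73792489]
 [  0.         455.98435164 201.49340348]
 [  0.           0.           1.        ]] [[-2.75438407e-02 -9.99620595e-01 -5.94327638e-05 -6.84505754e-02]
 [-9.79248192e-01  2.69944357e-02 -2.00858851e-01  5.30528252e-01]
 [ 2.00784248e-01 -5.47422477e-03 -9.79620191e-01  1.40590021e+00]
 [ 0.00000000e+00  0.00000000e+00  0.00000000e+00  1.00000000e+00]]
scene [[442.79596813   0.         324.97318778]
 [  0.         442.79596813 203.9487237 ]
 [  0.           0.           1.        ]] [[ 0.61652626 -0.78729137  0.0082255  -0.38522582]
 [-0.34507766 -0.2795905  -0.89596348  0.20785987]
 [ 0.70768409  0.54954658 -0.44405155  0.79369359]
 [ 0.          0.          0.          1.        ]]
```

View pics/top0.png

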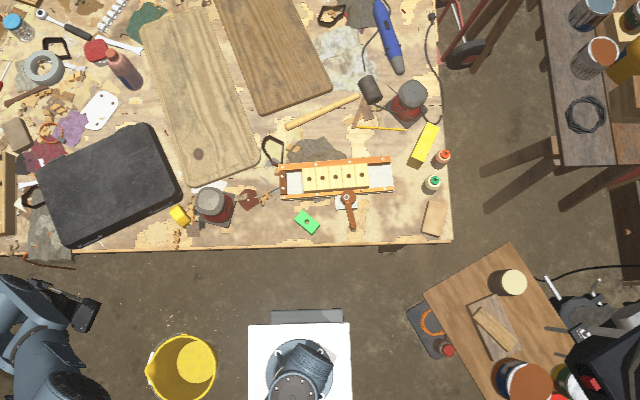

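View pics/scene0.png

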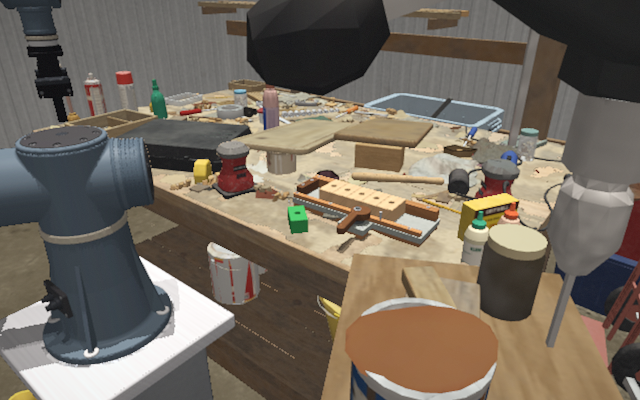

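The top picture shows the jig at px (280–395, 157–200): end stop on the left, open end on the right. The row spans columns 303–368 and the cam handle points down at (350, 225). I'll enlarge it.

```bash
python3 - <<'E'
import cv2
a=cv2.imread("pics/top0.png")[145:240,265:405]
cv2.imwrite("pics/crop0.png",cv2.resize(a,(784,532),interpolation=cv2.INTER_CUBIC)) # 5.6x
E
```

```text
(no output)
```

View pics/crop0.png

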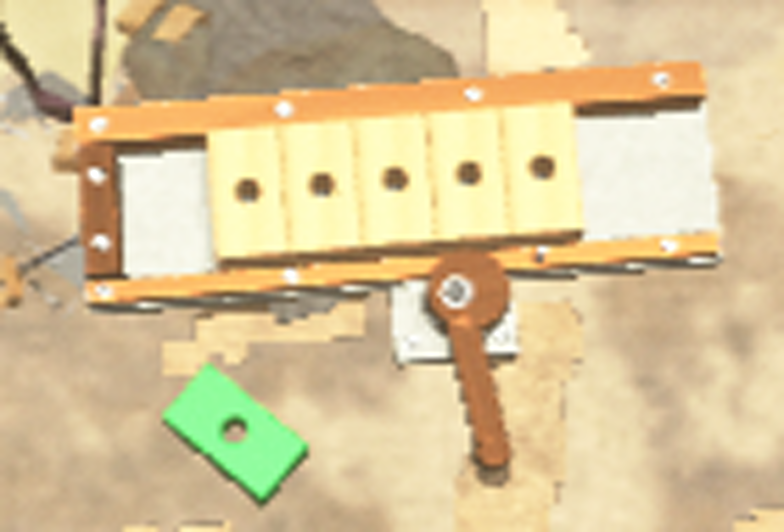

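The crop shows hole centres at (247,189)…(541,167), the bolt head at (456,290), the handle end at about (493,463) and the stop's right edge from (118,147) to (122,275). The cam is open.

```bash
cat > h.py <<'E'
import numpy as np
def ray(cam,u,v,z):
    K=cam["K"];T=cam["camera_from_world"];R=T[:3,:3];o=-R.T@T[:3,3]
    d=R.T@np.linalg.solve(K,[u,v,1]);return (o+d*(z-o[2])/d[2])
E
python3 - <<'E'
from h import *
c=np.load("top0.npz");D=c["depth"]
def p(n,u,v,z):
    U,V=265+u/5.6-.4,145+v/5.6-.4
    w=ray(c,U,V,z);print(n,w.round(4)[:2], "depth z:",end=' ')
    d=D[int(round(V)),int(round(U))];T=c["camera_from_world"];x=d*np.linalg.solve(c["K"],[U,V,1]);print((T[:3,:3].T@(x-T[:3,3])).round(4));return w[:2]
H=np.array([p("h",*q,.07) for q in[(247,189),(322,184),(396,179),(470,173),(541,167)]])
b=p("bolt",456,290,.068)
s1=p("stop",118,147,.058);s2=p("stop",122,275,.058)
f1=p("fenceIn",140,141,.058);f2=p("fenceIn",703,98,.058)
p("rail",120,283,.042);p("railend",718,238,.042)
p("handle end",494,465,.062)
p("blk4 R corner",578,101,.07);p("blk4 front",583,232,.07)
for d in(H[0]-H[4],f1-f2): print(np.degrees(np.arctan2(d[1],d[0]))-90)
d=s1-s2;print(np.degrees(np.arctan2(d[1],d[0])))
# jig origin from holes dir + bolt
for th in (f1-f2,H[0]-H[4]):
    ey=th/np.linalg.norm(th);ex=np.array([ey[1],-ey[0]])
    O=b+.067*ex+.029*ey;print("O",O,"th",np.degrees(np.arctan2(ex[1],ex[0])))
    for q in (*H,s1,s2,f1,f2):print(((q-O)@ex).round(4),((q-O)@ey).round(4))
E
```

```text
h [ 0.6017 -0.0466] depth z: [ 0.6069 -0.0462  0.0499]
h [ 0.6035 -0.0895] depth z: [ 0.6082 -0.0897  0.0517]
h [ 0.6053 -0.1318] depth z: [ 0.6131 -0.133   0.0402]
h [ 0.6076 -0.1743] depth z: [ 0.6135 -0.1758  0.0477]
h [ 0.6101 -0.215 ] depth z: [ 0.6158 -0.2172  0.0483]
bolt [ 0.5399 -0.1637] depth z: [ 0.5407 -0.164   0.0643]
stop [0.6319 0.0276] depth z: [0.6367 0.0289 0.0409]
stop [0.5561 0.0263] depth z: [0.5584 0.027  0.0475]
fenceIn [0.6352 0.0149] depth z: [0.6377 0.0155 0.0489]
fenceIn [ 0.652 -0.312] depth z: [ 0.6549 -0.3137  0.048 ]
rail [0.555  0.0286] depth z: [0.5559 0.0289 0.0377]
railend [ 0.5721 -0.3185] depth z: [ 0.5749 -0.3205  0.0299]
handle end [ 0.4401 -0.1816] depth z: [ 0.441  -0.182   0.0558]
blk4 R corner [ 0.6487 -0.2381] depth z: [ 0.6541 -0.2402  0.0516]
blk4 front [ 0.5712 -0.2372] depth z: [ 0.5804 -0.2416  0.0312]
2.8364783496086687
2.9478883192008425
1.0347124684562958
O [ 0.60529967 -0.13132373] th 2.94788831920083
0.0008 0.0848
0.0003 0.0419
-0.0001 -0.0005
0.0001 -0.043
0.0005 -0.0838
0.0348 0.1574
-0.0411 0.1599
0.0373 0.1445
0.0373 -0.1829
O [ 0.60536256 -0.131451  ] th 2.8364783496086625
0.0006 0.085
0.0002 0.042
-0.0001 -0.0004
0.0002 -0.0429
0.0006 -0.0837
0.0344 0.1576
-0.0414 0.16
0.037 0.1447
0.0376 -0.1827
```

```bash
cat >> h.py <<'E'
from scipy.spatial.transform import Rotation as Ro
O=np.array([.606,-.131]);TH=np.radians(2.9)
ex=np.array([np.cos(TH),np.sin(TH)]);ey=np.array([-ex[1],ex[0]])
def jw(x,y): return O+x*ex+y*ey
def jf(p): return np.array([(p[:2]-O)@ex,(p[:2]-O)@ey])
def rel(o,xyz,yaw):  # target TCP world, tool y at yaw, pointing down
    R=Ro.from_quat(o["tool_rot"])
    y=np.array([np.cos(yaw),np.sin(yaw),0]);z=np.array([0,0,-1.]);x=np.cross(y,z)
    T=Ro.from_matrix(np.c_[x,y,z])
    s=R.inv().apply(np.array(xyz)-o["position"])*1000
    r=(R.inv()*T).as_rotvec(degrees=True)/8
    return s.round(1),r.round(2)
E
python3 - <<'E'
from h import *
from rig import robot
o=robot.get_obs();c=np.load("top0.npz")
for z in(.29,.2):print(rel(o,[*jw(0,-.135),z],TH),jw(0,-.135))
for n,u,v,z in(("glue",433,182,.13),("glue2",443,157,.13),("sander",212,203,.1),("sanding",433,217,.03)):
    w=ray(c,u,v,z);print(n,w.round(3),jf(w).round(3))
E
```

```text
(array([-667.7, -646.9,    2.4]), array([-0.01,  0.01,  8.2 ])) [ 0.61283005 -0.26582711]
(array([-667.7, -646.7,   92.4]), array([-0.01,  0.01,  8.2 ])) [ 0.61283005 -0.26582711]
glue [ 0.564 -0.427  0.13 ] [-0.057 -0.294]
glue2 [ 0.643 -0.464  0.13 ] [ 0.02  -0.335]
sander [0.523 0.254 0.1  ] [-0.063  0.389]
sanding [ 0.472 -0.444  0.03 ] [-0.15  -0.306]
```

Emit:
carry_out --rows '[[[-13, -13, 0, 0, 0, 0.2], [-35, -34, 0, 0, 0, 0.5], [-67, -65, 0, 0, 0, 0.9], [-102, -99, 0, 0, 0, 1.4], [-137, -133, 0, 0, 0, 1.8], [-172, -167, 0, 0, 0, 2.3], [-207, -201, 0, 0, 0, 2.7], [-242, -235, 0, 0, 0, 3.2], [-277, -269, 0, 0, 0, 3.6], [-312, -303, 0, 0, 0, 4.1], [-347, -337, 0, 0, 0, 4.5], [-382, -371, 0, 0, 0, 5], [-417, -405, 0, 0, 0, 5.5], [-452, -439, 0, 0, 0, 5.9], [-487, -473, 0, 0, 0, 6.4], [-522, -507, 0, 0, 0, 6.8], [-557, -541, 0, 0, 0, 7.3], [-592, -575, 0, 0, 0, 7.7], [-627, -608, 0, 0, 0, 8], [-655, -634, 0, 0, 0, 8.2]]]' --fingers 0.3

```text
time: 2.1
position: [0.6065, -0.2516, 0.2917]
tool_rot: [0.69, 0.724, -0.0, 0.0]
ft_force: [-0.5, 0.2, 0.5]
grip_width: 0.0267
```

```bash
python3 - <<'E'
from h import *
from rig import robot
o=robot.get_obs();print(o["time"],o["position"],o["grip_width"],jf(o["position"]),o["ft_force"])
print(rel(o,[*jw(0,-.135),.113],TH))
E
```

```text
2.1 [ 0.60652819 -0.25164183  0.29166632] 0.026653525110235176 [-0.00557611 -0.12051405] [-0.46759942  0.18637857  0.51513908]
(array([-14.4,   5.6, 178.7]), array([-0.  ,  0.  , -0.02]))
```

Move aside over the open end, then lower to tips at about 44 mm height, and check with a picture.

Emit:
carry_out --rows '[[[-5, 2, 5, 0, 0, 0], [-12, 5, 20, 0, 0, 0], [-14.5, 5.5, 45, 0, 0, 0], [-14.5, 5.5, 70, 0, 0, 0], [-14.5, 5.5, 95, 0, 0, 0], [-14.5, 5.5, 120, 0, 0, 0], [-14.5, 5.5, 140, 0, 0, 0], [-14.5, 5.5, 155, 0, 0, 0], [-14.5, 5.5, 166, 0, 0, 0], [-14.5, 5.5, 174, 0, 0, 0], [-14.5, 5.5, 178, 0, 0, 0], [-14.5, 5.5, 178, 0, 0, 0]]]'

```text
time: 3.3
position: [0.6122, -0.2629, 0.1141]
tool_rot: [0.689, 0.725, -0.0, -0.0]
ft_force: [0.0, -0.2, 0.2]
grip_width: 0.0258
```

```bash
python3 - <<'E'
from h import *
from rig import robot
import cv2
o=robot.get_obs();print(o["time"],o["position"],jf(o["position"]),o["ft_force"])
a=robot.camera("top")["color"][130:240,255:405,::-1];b=robot.camera("scene")["color"][150:260,270:450,::-1]
cv2.imwrite("pics/s1.png",np.vstack([cv2.resize(a,(490,290*490//396),interpolation=2) if 0 else cv2.resize(a,(410,300),interpolation=2),cv2.resize(b,(410,300),interpolation=2)]))
E
```

```text
3.3 [ 0.61216334 -0.26291775  0.11414868] [-0.00051866 -0.13206063] [ 0.00897612 -0.17864336  0.24033052]
```

View pics/s1.png

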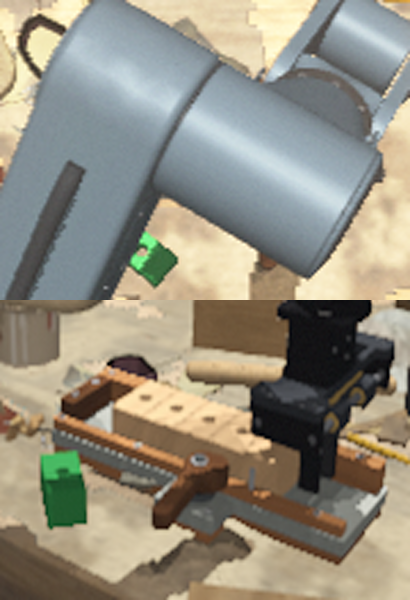

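The scene view shows both fingers inside the track behind the last block, with clearance to the fence and rail. I'll push gently now.

Emit:
carry_out --rows '[[[2, 0, 0, 0, 0, 0], [5, 0, 0, 0, 0, 0], [8, 0, 0, 0, 0, 0], [10, 0, 0, 0, 0, 0], [12, 0, 0, 0, 0, 0], [13.5, 0, 0, 0, 0, 0], [15, 0, 0, 0, 0, 0], [16.5, 0, 0, 0, 0, 0], [18, 0, 0, 0, 0, 0], [19.5, 0, 0, 0, 0, 0], [21, 0, 0, 0, 0, 0], [23, 0, 0, 0, 0, 0], [25, 0, 0, 0, 0, 0], [27, 0, 0, 0, 0, 0], [29, 0, 0, 0, 0, 0], [31, 0, 0, 0, 0, 0], [33, 0, 0, 0, 0, 0], [35, 0, 0, 0, 0, 0], [36.5, 0, 0, 0, 0, 0], [37.5, 0, 0, 0, 0, 0]]]'

```text
time: 5.4
position: [0.6103, -0.2254, 0.1143]
tool_rot: [0.689, 0.725, -0.0, -0.0]
ft_force: [-0.1, -1.4, -1.0]
grip_width: 0.0261
```

```bash
cat > look.py <<'E'
from h import *
from rig import robot
import cv2,sys
o=robot.get_obs();print(o["time"],o["position"],jf(o["position"]),o["ft_force"])
b=robot.camera("scene")["color"][155:255,280:440,::-1]
cv2.imwrite(f"pics/{sys.argv[1]}.png",cv2.resize(b,(800,500),interpolation=2))
E
python3 look.py s2
```

```text
5.4 [ 0.61026865 -0.22535499  0.1142638 ] [-0.00051051 -0.09445012] [-0.05768807 -1.36909287 -0.97472675]
```

View pics/s2.png

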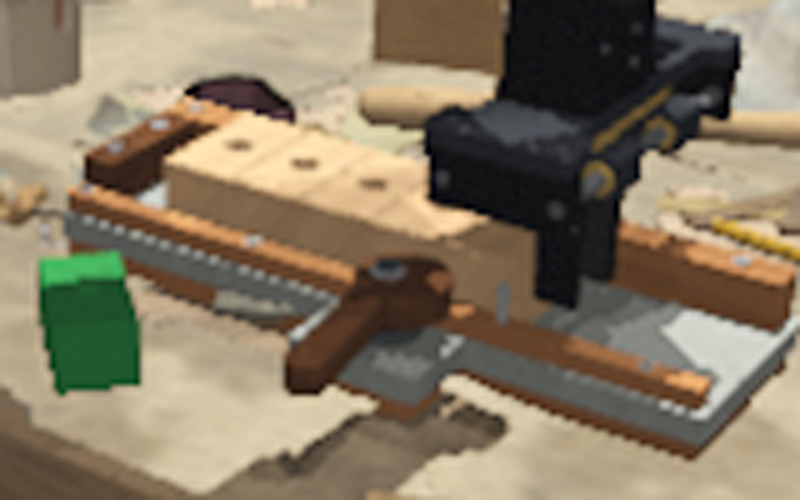

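The row is moving as a closed train with the fingers flush on the last block, about 35 mm left. I'll continue and slow down near home.

Emit:
carry_out --rows '[[[1, 0, 0, 0, 0, 0], [2.5, 0, 0, 0, 0, 0], [4.5, 0, 0, 0, 0, 0], [6.5, 0, 0, 0, 0, 0], [8.5, 0, 0, 0, 0, 0], [10.5, 0, 0, 0, 0, 0], [12.5, 0, 0, 0, 0, 0], [14.5, 0, 0, 0, 0, 0], [16.5, 0, 0, 0, 0, 0], [18.5, 0, 0, 0, 0, 0], [20.5, 0, 0, 0, 0, 0], [22.5, 0, 0, 0, 0, 0], [24, 0, 0, 0, 0, 0], [25.5, 0, 0, 0, 0, 0], [27, 0, 0, 0, 0, 0], [28, 0, 0, 0, 0, 0], [29, 0, 0, 0, 0, 0], [30, 0, 0, 0, 0, 0], [30.5, 0, 0, 0, 0, 0], [31, 0, 0, 0, 0, 0]]]'

```text
time: 7.45
position: [0.6087, -0.1945, 0.1142]
tool_rot: [0.689, 0.725, -0.0, 0.0]
ft_force: [-0.1, -1.6, -0.7]
grip_width: 0.026
```

Emit:
carry_out --rows '[[[0.5, 0, 0, 0, 0, 0], [1, 0, 0, 0, 0, 0], [1.5, 0, 0, 0, 0, 0], [2, 0, 0, 0, 0, 0], [2.5, 0, 0, 0, 0, 0], [2.5, 0, 0, 0, 0, 0]]]'

```text
time: 8.05
position: [0.6086, -0.1919, 0.1143]
tool_rot: [0.689, 0.725, 0.0, -0.0]
ft_force: [0.8, -1.7, -0.4]
grip_width: 0.0258
```

Force is still 1.7 N, so it's sliding, not home yet.

Emit:
carry_out --rows '[[[0.4, 0, 0, 0, 0, 0], [0.8, 0, 0, 0, 0, 0], [1.2, 0, 0, 0, 0, 0], [1.6, 0, 0, 0, 0, 0], [2, 0, 0, 0, 0, 0], [2, 0, 0, 0, 0, 0]]]'

```text
time: 8.65
position: [0.6089, -0.1908, 0.1144]
tool_rot: [0.689, 0.725, -0.0, 0.001]
ft_force: [1.0, -5.1, -1.4]
grip_width: 0.0262
```

Emit:
carry_out --rows '[[[0.5, 0, 0, 0, 0, 0], [1, 0, 0, 0, 0, 0], [1.5, 0, 0, 0, 0, 0], [1.5, 0, 0, 0, 0, 0], [1.5, 0, 0, 0, 0, 0]]]'

```text
time: 9.15
position: [0.6092, -0.1906, 0.1147]
tool_rot: [0.689, 0.725, -0.001, 0.002]
ft_force: [-0.9, -7.8, -0.8]
grip_width: 0.0263
```

```bash
python3 look.py s3
```

```text
9.15 [ 0.60922965 -0.19062746  0.11465311] [ 0.00020879 -0.0597145 ] [-0.87652243 -7.76711441 -0.78872598]
```

View pics/s3.png

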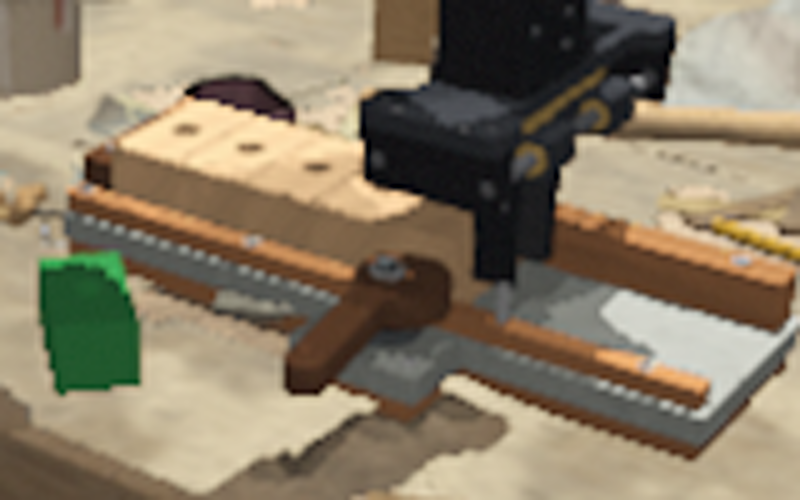

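The row is home: first block against the stop, no gaps, 8 N with no motion, and finger front at jig y = −50 mm as calculated. Backing off and lifting.

Emit:
carry_out --rows '[[[-1, 0, 0, 0, 0, 0], [-3, 0, 0, 0, 0, 0], [-6, 0, 0, 0, 0, 0], [-10, 0, 0, 0, 0, 0], [-15, 0, 0, 0, 0, 0], [-18, 0, -5, 0, 0, 0], [-18, 0, -20, 0, 0, 0], [-18, 0, -45, 0, 0, 0], [-18, 0, -70, 0, 0, 0], [-18, 0, -85, 0, 0, 0], [-18, 0, -85, 0, 0, 0]]]'

```text
time: 10.3
position: [0.6108, -0.2072, 0.2027]
tool_rot: [0.689, 0.725, 0.001, 0.003]
ft_force: [0.2, -0.4, 0.7]
grip_width: 0.0258
```

```bash
cat >> h.py <<'E'
P=np.array([-.067,-.029])
def cam(a,r=.078,d=.0195,z=.118):
    u=np.array([-np.cos(a),-np.sin(a)]);n=np.array([np.sin(a),-np.cos(a)])
    return [*jw(*(P+r*u-d*n)),z],TH+a
E
python3 - <<'E'
from h import *
from rig import robot
o=robot.get_obs();print(o["position"])
print(rel(o,*cam(-.3,z=.2)),cam(-.3))
E
```

```text
[ 0.61078356 -0.20716544  0.20274174]
(array([  88.9, -136.7,    1.7]), array([0.04, 0.02, 2.15])) ([np.float64(0.46977874960517507), np.float64(-0.12520477428669077), 0.118], np.float64(-0.24938545169216442))
```

Emit:
carry_out --rows '[[[5, -8, 0, 0, 0, 0.2], [18, -28, 0, 0, 0, 0.5], [34, -52, 0, 0, 0, 0.9], [50, -77, 0, 0, 0, 1.3], [66, -102, 0, 0, 0, 1.7], [79, -122, 0, 0, 0, 2], [87, -133, 0, 0, 0, 2.15], [89, -137, 0, 0, 0, 2.15], [89, -137, 10, 0, 0, 2.15], [89, -137, 30, 0, 0, 2.15], [89, -137, 50, 0, 0, 2.15], [89, -137, 68, 0, 0, 2.15], [89, -137, 79, 0, 0, 2.15], [89, -137, 84, 0, 0, 2.15], [89, -137, 84, 0, 0, 2.15]]]' --fingers 0

```text
time: 11.8
position: [0.4681, -0.1246, 0.1144]
tool_rot: [0.79, 0.613, -0.0, -0.001]
ft_force: [-0.8, -0.2, 0.6]
grip_width: 0.0006
```

```bash
python3 look.py s4; python3 - <<'E'
from h import *
from rig import robot
o=robot.get_obs();print(o["grip_width"],rel(o,*cam(-.3)))
for a in np.arange(-.25,.76,.05):
    s,r=rel(o,*cam(a));print([*s.tolist(),*r.tolist()])
E
```

```text
11.8 [ 0.46807413 -0.12462631  0.11438772] [-0.13742678  0.0133436 ] [-0.75999633 -0.18718141  0.56695472]
0.0003716123202989789 (array([-0.1,  1.6, -3. ]), array([-0.  , -0.  , -0.01]))
[-4.0, 0.7, -3.0, -0.0, -0.0, -0.36]
[-8.0, 0.0, -3.0, -0.0, -0.0, -0.72]
[-12.0, -0.5, -3.0, -0.0, -0.0, -1.08]
[-16.0, -0.8, -3.0, -0.0, -0.0, -1.44]
[-20.0, -0.8, -3.0, -0.0, -0.0, -1.8]
[-24.0, -0.7, -3.0, -0.0, -0.0, -2.15]
[-28.1, -0.4, -3.0, -0.0, -0.0, -2.51]
[-32.0, 0.1, -3.0, -0.0, -0.0, -2.87]
[-36.0, 0.9, -3.0, -0.0, -0.0, -3.23]
[-39.9, 1.8, -3.0, -0.0, -0.0, -3.59]
[-43.8, 2.9, -3.0, -0.0, -0.0, -3.95]
[-47.6, 4.2, -3.0, -0.0, -0.0, -4.3]
[-51.3, 5.7, -3.0, -0.0, -0.0, -4.66]
[-55.0, 7.4, -3.0, -0.0, -0.0, -5.02]
[-58.5, 9.2, -3.0, -0.0, -0.0, -5.38]
[-62.0, 11.3, -3.0, -0.0, -0.0, -5.74]
[-65.3, 13.5, -3.0, -0.0, -0.0, -6.09]
[-68.6, 15.8, -3.0, -0.0, -0.0, -6.45]
[-71.7, 18.4, -3.0, -0.0, -0.0, -6.81]
[-74.7, 21.1, -3.0, -0.0, -0.0, -7.17]
[-77.6, 23.9, -3.0, -0.0, -0.0, -7.53]
```

View pics/s4.png

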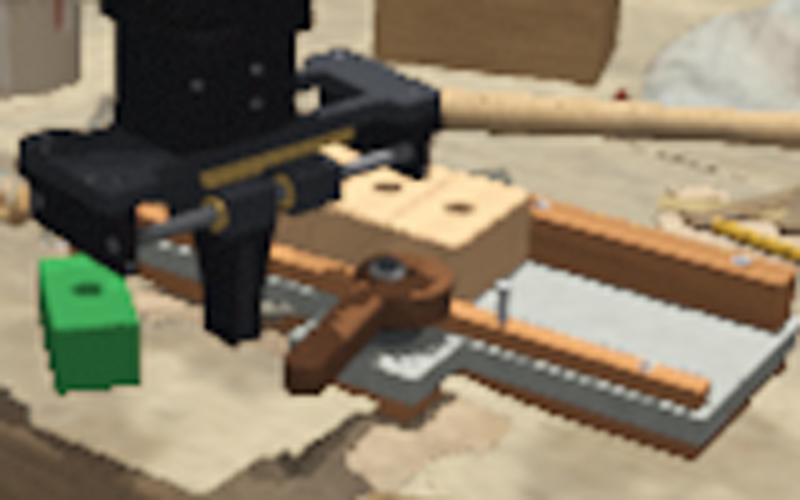

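The closed fingers stand left of the handle at its height. I'll sweep the first part of the arc to about 0.7 rad.

Emit:
carry_out --rows '[[[-3, 1, -2, 0, 0, -0.3], [-8, 0, -2.5, 0, 0, -0.7], [-12, -0.5, -3, 0, 0, -1.1], [-16, -0.8, -3, 0, 0, -1.4], [-20, -0.8, -3, 0, 0, -1.8], [-24, -0.7, -3, 0, 0, -2.2], [-28, -0.4, -3, 0, 0, -2.5], [-32, 0, -3, 0, 0, -2.9], [-36, 1, -3, 0, 0, -3.2], [-40, 1.8, -3, 0, 0, -3.6], [-44, 3, -3, 0, 0, -4], [-47.5, 4, -3, 0, 0, -4.3], [-51.5, 5.7, -3, 0, 0, -4.7], [-55, 7.4, -3, 0, 0, -5], [-58.5, 9.2, -3, 0, 0, -5.4], [-62, 11.3, -3, 0, 0, -5.7], [-65.5, 13.5, -3, 0, 0, -6.1], [-68.5, 15.8, -3, 0, 0, -6.5], [-71.5, 18.4, -3, 0, 0, -6.8], [-74.5, 21, -3, 0, 0, -7.2]]]'

```text
time: 13.85
position: [0.4701, -0.2019, 0.1191]
tool_rot: [0.396, 0.918, 0.0, 0.0]
ft_force: [-0.0, 0.9, 0.3]
grip_width: 0.0004
```

```bash
python3 look.py s5; python3 - <<'E'
from h import *
from rig import robot
o=robot.get_obs()
for a in np.arange(.75,1.71,.05):
    s,r=rel(o,*cam(a));print([*s.tolist(),*r.tolist()])
E
```

```text
13.85 [ 0.47005119 -0.20185261  0.11914392] [-0.13935935 -0.06388382] [-0.00537932  0.85118804  0.34371084]
[-3.4, -1.0, 1.2, 0.0, 0.01, -0.3]
[-7.4, -1.7, 1.2, 0.0, 0.01, -0.66]
[-11.4, -2.2, 1.2, 0.0, 0.01, -1.02]
[-15.4, -2.5, 1.2, 0.0, 0.01, -1.37]
[-19.4, -2.6, 1.2, 0.0, 0.01, -1.73]
[-23.4, -2.5, 1.2, 0.0, 0.01, -2.09]
[-27.4, -2.2, 1.2, -0.0, 0.01, -2.45]
[-31.4, -1.8, 1.3, -0.0, 0.01, -2.81]
[-35.4, -1.1, 1.3, -0.0, 0.01, -3.16]
[-39.3, -0.2, 1.3, -0.0, 0.01, -3.52]
[-43.1, 0.9, 1.3, -0.0, 0.01, -3.88]
[-47.0, 2.2, 1.3, -0.0, 0.01, -4.24]
[-50.7, 3.6, 1.3, -0.0, 0.01, -4.6]
[-54.4, 5.3, 1.3, -0.0, 0.01, -4.95]
[-58.0, 7.1, 1.3, -0.0, 0.01, -5.31]
[-61.4, 9.1, 1.3, -0.0, 0.01, -5.67]
[-64.8, 11.3, 1.3, -0.0, 0.01, -6.03]
[-68.1, 13.6, 1.3, -0.0, 0.01, -6.39]
[-71.2, 16.1, 1.3, -0.0, 0.01, -6.74]
[-74.3, 18.8, 1.3, -0.0, 0.01, -7.1]
```

View pics/s5.png

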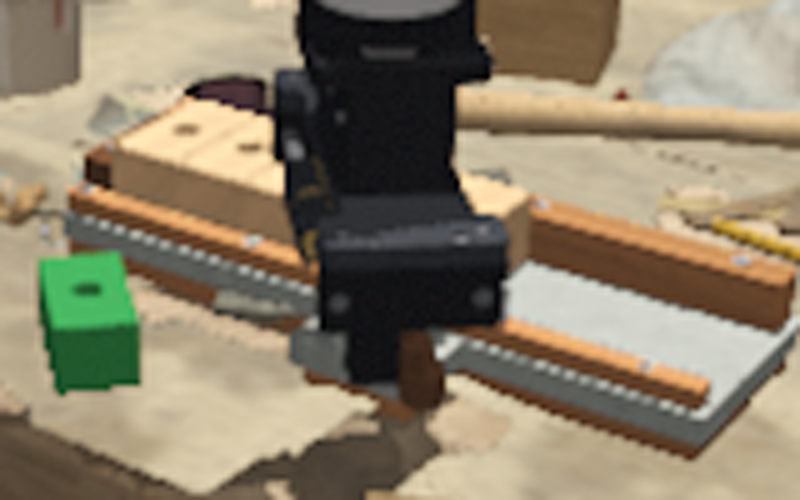

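The handle is turning with the fingers flush on it, and the row stays home. I'll continue the arc.

Emit:
carry_out --rows '[[[-3.5, -1, 0, 0, 0, -0.3], [-7.5, -1.7, 0, 0, 0, -0.7], [-11.5, -2.2, 0, 0, 0, -1], [-15.5, -2.5, 0, 0, 0, -1.4], [-19.5, -2.6, 0, 0, 0, -1.7], [-23.5, -2.5, 0, 0, 0, -2.1], [-27.5, -2.2, 0, 0, 0, -2.5], [-31.5, -1.8, 0, 0, 0, -2.8], [-35.5, -1, 0, 0, 0, -3.2], [-39.5, 0, 0, 0, 0, -3.5], [-43, 1, 0, 0, 0, -3.9], [-47, 2, 0, 0, 0, -4.2], [-51, 3.6, 0, 0, 0, -4.6], [-54.5, 5.3, 0, 0, 0, -5], [-58, 7, 0, 0, 0, -5.3], [-61.5, 9, 0, 0, 0, -5.7], [-65, 11.3, 0, 0, 0, -6], [-68, 13.6, 0, 0, 0, -6.4], [-71, 16, 0, 0, 0, -6.7], [-74, 19, 0, 0, 0, -7]]]'

```text
time: 15.9
position: [0.5323, -0.243, 0.1186]
tool_rot: [-0.082, 0.997, 0.0, -0.003]
ft_force: [-6.4, -3.4, 1.1]
grip_width: 0.0004
```

```bash
python3 - <<'E'
from h import *
from rig import robot
o=robot.get_obs();q=jf(o["position"])-P
print(o["ft_force"],o["q"],np.hypot(*q)*1e3, "angle of handle est",np.arctan2(-q[1],-q[0])+np.arctan2(.0195,.078))
for a in (1.65,1.7,1.75,1.8):print(rel(o,*cam(a)))
E
```

```text
[-6.41397557 -3.44172936  1.13887346] [-0.61797008  0.7197213   1.6593891  -0.00414747  0.76678957 -2.34958392] 80.08667163757521 angle of handle est 1.6615654154796573
(array([ 1. , -0.1,  0.6]), array([ 0.01, -0.04,  0.24]))
(array([-2.9, -1.1,  0.5]), array([ 0.01, -0.04, -0.11]))
(array([-6.9, -1.9,  0.5]), array([ 0.01, -0.04, -0.47]))
(array([-10.8,  -2.5,   0.5]), array([ 0.01, -0.04, -0.83]))
```

Emit:
carry_out --rows '[[[-1, -0.3, 0, 0, 0, 0], [-2, -0.6, 0, 0, 0, 0], [-3, -1, 0, 0, 0, 0], [-4, -1.2, 0, 0, 0, 0], [-5, -1.4, 0, 0, 0, 0], [-5, -1.4, 0, 0, 0, 0]]]'

```text
time: 16.5
position: [0.5348, -0.243, 0.1182]
tool_rot: [-0.082, 0.997, 0.001, -0.006]
ft_force: [-11.4, -3.8, 1.6]
grip_width: 0.0004
```

Emit:
carry_out --rows '[[[-1, 0, 0, 0, 0, 0], [-2, 0, 0, 0, 0, 0], [-3, 0, 0, 0, 0, 0], [-4, 0, 0, 0, 0, 0], [-4, 0, 0, 0, 0, 0]]]'

```text
time: 17.0
position: [0.5364, -0.2429, 0.1179]
tool_rot: [-0.083, 0.997, 0.002, -0.009]
ft_force: [-17.3, -8.2, 5.5]
grip_width: 0.0001
```

17 N with almost no motion, so the handle is on the pin. Backing away, lifting, and swinging aside to look.

Emit:
carry_out --rows '[[[4, 0, 0, 0, 0, 0], [8, 0, 0, 0, 0, 0], [14, 0, 0, 0, 0, 0], [22, 0, 0, 0, 0, 0], [28, 0, -5, 0, 0, 0], [30, 0, -20, 0, 0, 0], [30, 0, -45, 0, 0, 0], [30, 0, -75, 0, 0, 0], [30, 0, -105, 0, 0, 0], [30, 0, -130, 0, 0, 0], [30, 0, -150, 0, 0, 0], [30, 0, -155, 0, 0, 0]]]'

```text
time: 18.2
position: [0.5153, -0.2482, 0.2772]
tool_rot: [-0.081, 0.997, -0.002, 0.003]
ft_force: [0.3, -0.4, 0.1]
grip_width: 0.0007
```

```bash
python3 - <<'E'
from h import *
from rig import robot
o=robot.get_obs();print(o["position"],rel(o,[.33,.35,.29],o["q"][0]*0+np.radians(60)))
E
```

```text
[ 0.51531934 -0.24823264  0.27716795] (array([ 86.3, 620.2, -16.6]), array([-0.02,  0.05,  4.91]))
```

Emit:
carry_out --rows '[[[2, 10, -3, 0, 0, 0.1], [6, 30, -6, 0, 0, 0.3], [10, 65, -10, 0, 0, 0.6], [14, 100, -14, 0, 0, 0.9], [19, 135, -16, 0, 0, 1.2], [24, 170, -16, 0, 0, 1.5], [29, 205, -16, 0, 0, 1.8], [34, 240, -16, 0, 0, 2.1], [39, 275, -16, 0, 0, 2.4], [44, 310, -16, 0, 0, 2.7], [49, 345, -16, 0, 0, 3], [53, 380, -16, 0, 0, 3.3], [58, 415, -16, 0, 0, 3.6], [63, 450, -16, 0, 0, 3.9], [68, 485, -16, 0, 0, 4.2], [73, 520, -16, 0, 0, 4.5], [78, 555, -16, 0, 0, 4.7], [82, 585, -16, 0, 0, 4.9], [85, 605, -16, 0, 0, 4.9], [86, 612, -16, 0, 0, 4.9]]]'

```text
time: 20.2
position: [0.3286, 0.3438, 0.2883]
tool_rot: [0.257, 0.966, -0.001, -0.001]
ft_force: [0.4, -1.4, 0.2]
grip_width: 0.0005
```

```bash
python3 - <<'E'
from h import *
from rig import robot
import cv2
c=robot.camera("top");np.savez("top1.npz",**c);b=robot.camera("scene")["color"][155:255,280:440,::-1]
a=c["color"][145:220,265:405,::-1]
cv2.imwrite("pics/s6.png",np.vstack([cv2.resize(a,(560,300),interpolation=2),cv2.resize(b,(560,300),interpolation=2)]))
E
```

```text
(no output)
```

View pics/s6.png

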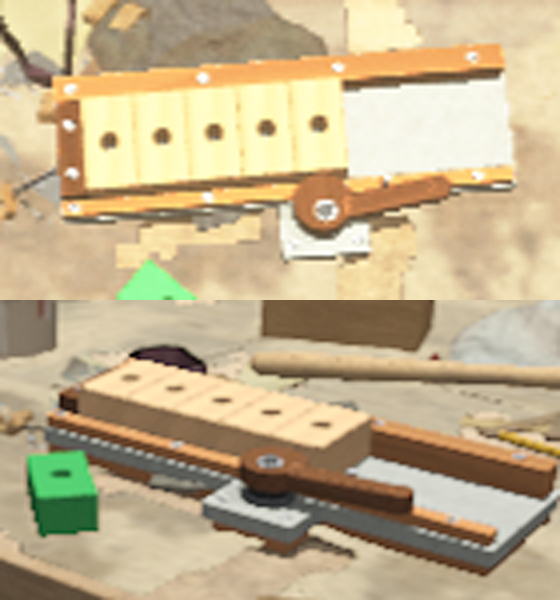

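The top view (upper half) shows holes at (109,141), (162,136), (214,132), (266,128) and (319,124), the bolt at (325,210) and the handle end at about (449,187), lying along the rail. Quick numeric check.

```bash
python3 - <<'E'
from h import *
c=np.load("top1.npz")
w=lambda u,v,z:jf(ray(c,265+u/4-.4,145+v/4-.4,z))
for p in[(109,141),(162,136),(214,132),(266,128),(319,124)]:print((w(*p,.07)*1e3).round(1))
b=w(325,210,.068);e=w(446,187,.062);d=e-b;print(b,e,np.hypot(*d),"cam",np.arctan2(-d[1],-d[0]))
E
```

```text
[ -0.7 138.6]
[ 0.1 96.1]
[ 0.1 54.4]
[ 0.2 12.7]
[  0.1 -29.9]
[-0.06995911 -0.0285715 ] [-0.05752079 -0.12711418] 0.09932457652308549 cam 1.6963550024613927
```

All as expected: centres at 139, 97, 55, 13 and −29 mm within 1 mm, and the cam at about 1.70 rad. Handing in.

```bash
python3 -c "
from rig import robot
print(robot.hand_in())"
```

```text
the job is handed in; nothing more can be done
None
```

The job is done and handed in. The five blocks went home along the track as one closed row, and the cam lever was then pushed over to its pin.

- **Row:** I pushed the last block about 55 mm with two fingertips. It ended against the stop with about 8 N and no further motion.
- **Cam:** I swept the handle round with closed fingers until about 17 N on the wrist gave almost no more motion, then backed off and moved the arm clear.
- **Last check, from the top camera:** Block centres are at y = 139, 96, 54, 13 and −30 mm. The targets are 139, 97, 55, 13 and −29, so they agree within 1 mm and no gaps show. The cam reads about 1.70 rad, fully over.
- **Disagreement:** The bolt head measured about 3 mm off its nominal x position, in line with the error of reading single pixels. No other check failed.
- **Rest of the scene:** The moves were planned clear of the sander, glue bottle and sanding block, but I did not re-measure them at the end. About 20 s of the 51 s were used.

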